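Dock the drawing pen and clamp it with the thumbwheel

TASK

Lay the black drawing pen flat in the open groove of the pen dock, button bar up, about centred along the groove, and let go of it. Then, with a fingertip on the dock's orange thumbwheel, roll its crown towards the groove until it comes up against its stop, so that the jaw holds the pen firmly. Press on the dock and wheel only moderately, do not push the jaw itself, and leave the other things where they are.

Things in the scene. Friction and masses are not known exactly. Their poses are not given: they have to be found in the camera images.
- pen: The digital drawing pen: black barrel of square section, 16 x 16 mm, 150 mm long along its own y, with a 12 mm square grey nib end at +y (from y = 48 mm) and a small blue button bar on its top. 30 g. It starts lying loose on the blue mat, whose surface is 2 mm above the table. Origin: centre of its underside; z up. Grip it across its width (its x), near its middle.
- dock: The pen dock: a fixed black tub 150 mm along its x, 130 mm along its y, walls 18 mm high. Origin: centre of its underside, on the mat; x points from the thumbwheel (robot's side) to the pen groove. A light top plate (140 x 120 mm) stands in it, 26 to 36 mm above the origin: not measured, differs from dock to dock, feel for it. It gives downwards on a spring, 10 N per mm, up to 4 mm.
- groove (a point): Middle of the pen groove: dock x = 40, y = 0, z = 30 mm; dock's axes. Its true floor is 0 to 10 mm lower, 6 mm below the top plate, so a pen in it stands 10 mm proud. The groove runs along y, open at both ends (the pen overhangs, either end first), 28 mm wide (dock x = 26 to 54 mm). Its far wall is fixed to the plate; its near side, for |y| under 28 mm, is the red jaw pad.
- slot (a point): Middle of the thumbwheel's slot: dock x = -45, y = 0, z = 36 mm; dock's axes. The slot in the top plate is 40 mm along x, 16 mm wide. The wheel's crown is straight above or below this point, 5 mm above the top plate: so 31 to 41 mm above the dock's origin.
- wheel (a joint): Orange ribbed thumbwheel, radius 18 mm, rim 6 mm wide, only its crown showing. Turns about dock y, rad: 0 jaw open (start), grows as the crown rolls to the groove (dock +x) by stroke / 18 mm, stop at 2.6; stays where left. Turning takes 3 N along the rim, 5 N as the jaw tightens; a light fingertip slips: 8 to 12 N of press drives it, over 16 N overloads it.
- jaw (a joint): The dark steel sliding jaw, 56 mm along y, its top 2 mm below the top plate, driven by the wheel: 6 mm per rad; in m, 0 = open, grows towards the far wall of the groove (dock +x). Not to be pushed by hand.
- pad (a joint): The red pad in front of the jaw, 5 x 56 x 4 mm, on a spring of 1.5 N per mm; in m, how far it is pressed back into the jaw (0 free, 0.0045 most). It brings the pen against the far wall when the wheel is at about 2.0 rad, and at the wheel's stop holds it with about 5 N.
- mouse: A black computer mouse, 105 x 60 x 34 mm, loose on the mat, to be left alone. Origin: centre of its underside.
- pencase: A black pen case, 150 x 24 x 24 mm, lying along its x, loose on the mat, to be left alone. Origin: centre of its underside.
- eraser: A white eraser in a blue sleeve, 45 x 22 x 12 mm, loose on the mat, to be left alone. Origin: centre of its underside.
- marker: A yellow and red marker, 120 mm long, 13 mm square, lying along its y, loose on the mat, to be left alone. Origin: centre of its underside.
- tape: A yellow tape ring, 80 mm across, 20 mm high, loose on the mat, to be left alone. Origin: centre of its underside.
- glue: A white glue jar, 56 mm across, 85 mm high, loose on the mat, to be left alone. Origin: centre of its underside.
- pencup: A white cup of coloured pens, 76 mm across, 95 mm high, pens to 150 mm, loose on the mat, to be left alone. Origin: centre of its underside.
Things that resemble listed ones, but are neither listed nor needed, are in the scene too. There is more than one size of the pen; the one meant has the size given above.

How it is judged:
By the outcome, as a careful person would: the job done as asked, in the order asked, and still so for the second after the job is handed in, with the robot touching nothing.
It also fails if it takes over 66 s, if anything falls off the work surface, if the arm or the gripper's body presses on something with over 40 N, if the wrist force passes 120 N, or if a joint passes its speed limit or range.

ROBOT

A 6-joint arm with a two-finger parallel gripper is mounted at the origin on the work surface. World frame = base frame: x ahead of the robot, y to its left, z up, the work surface at z = 0. Lengths are in m, angles in rad, forces in N, time in s.
With the tool pointing down it reaches from about 0.35 to 0.725 m from the base axis. Payload 6 kg.
Tool frame: the origin (TCP) lies midway between the tips of the shut fingers; the grasp point (between the pads) lies 19 mm behind it; z points along the fingers, y is the line along which they close (so a half turn about z gives the same grasp; the last joint's range is limited). The gripper opens to 85 mm and grips with 20 to 120 N. Pads are 22 mm wide; open, the fingers measure 114 mm over their backs; the gripper's body (76 mm by 85 mm) begins 54 mm behind the grasp point. The pads swing forward as they close: fully open they stand 13 mm farther back than shut.
Start: joints at [-0.796, 0.04, 0.085, 0, -1.615, -0.334], TCP at [0.256, -0.543, 0.231] pointing down, gripper open.
Joint ranges: [-2.56, 2.56], [-1.29, 2.01], [-1.08, 1.49], [-3.29, 1.98], [-2.81, -0.18], [-2.99, 2.99]. Speed limits (rad/s): [2.57, 2.57, 3.01, 3.14, 3.14, 3.14].

INTERFACE

Orientations are given as a unit quaternion [x, y, z, w].
In Python, from bench import arm gives the robot as it stands. The module is installed in compiled form; this text tells all that it offers.
- The arm moves only by the tool step_arm, never from a script. Its argument "rows" is one flat list of numbers, 6 for each row, row after row: the shift along the tool's x, y, z each as a share of 10 cm, from -1 to 1, then the turn, a rotation vector about the tool's x, y, z each as a share of 180 degrees, from -1 to 1. In form: [tx, ty, tz, rx, ry, rz, tx, ty, tz, rx, ry, rz, ...]. A call has 1 to 8 rows; each row is the pose to reach, as a shift and turn from the pose commanded when the call began, along the tool's axes at that moment, turning the shorter way round; what a row does not reach only later rows make up. A row lasts 1/8 s, in which the tool goes at most 62.5 mm and 10.7 degrees, less where a joint would pass 70% of its speed; a pose out of reach is approached as far as the arm can. A call with a number of a shift or a turn outside -1 to 1 is refused whole. A call with a gripper value outside its range is refused whole. "claw" is the finger opening in mm, from 0 to 85.4, set as the call begins (left out, the last holds). The fingers move at their own pace and stop on an object; "grip_force" is the grip in N (left out, the last holds). Time passes only in rows, so rows that repeat a pose let the fingers close. It gives the time, the measured TCP pose, the force, the opening and the grip force at its end, in the units of the state.
- arm.get_obs(): the state, without advancing time (a new reading comes with each control period).
- arm.camera(name): name is "scene" or "top" or "wrist"; returns a dict with "color" (480x640x3 uint8, blue, green, red), "camera_matrix" (3x3 intrinsics, pixels), "eye" and "rotation" of the camera in the world; the wrist camera has in their place "T_tool_cam" (4x4, takes a point from camera to tool coordinates, whose origin is the TCP and whose axes are the flange's). Camera axes: x right, y down, z forward; pixel columns grow to the right and rows downward; lengths in m; the calibration is good to about 2 mm. A picture is of the moment at which its call begins: read the wrist's pose just before it. There is no depth.
- arm.hand_in(): hands the job in; it is judged then, once.
The state is a dict: "clock": time; "q": joint angles; "joint_velocities": joint speeds; "effort": joint torques, N m; "tool_pos": TCP position; "tool_rot": TCP orientation; "contact_force": force on the tool from outside, world axes, zero at the start; "wrist_torque": the same for the moment, N m; "opening": opening from 0.0 (shut) to 1.0 (fully open); "finger_force": force on a finger pad.
Only numpy, scipy, OpenCV 4.12 (cv2) and the standard library are available. Lean on these libraries where they do the work, as an engineer would, in place of code of your own. Each camera call takes 0.05 s, during which the arm holds its last target. There are 200 camera calls.

## Working session

There is one attempt and no reset: what is moved stays moved. The work goes in short steps, Python scripts to look and compute and a tool call to move; the robot and the scene stay as the last step left them, time stands still between calls to the robot, and variables do not carry over. Pictures are saved under pics/ and viewed, at most 10 in all, crops included, and the job is handed in when it is done.

Besides the shell and the picture viewer there is one more tool, called after "Request:" as name(argument=value, ...) on one line, values as JSON. step_arm: Moves the arm, as the interface text tells. Shift numbers are shares of 10 cm and turn numbers shares of 180 degrees, none past 1 either way. Its arguments: {"type":"object","properties":{"rows":{"type":"array","items":{"type":"number"}},"claw":{"type":"number"},"grip_force":{"type":"number"}},"required":["rows"]}

```bash
mkdir -p pics; cat > h.py <<'E'
import numpy as np, cv2
from bench import arm
from scipy.spatial.transform import Rotation as R
def snap(name,out):
    o=arm.get_obs(); c=arm.camera(name); cv2.imwrite('pics/'+out,c['color'])
    K=np.array(c['camera_matrix'])
    if 'eye' in c: e=np.array(c['eye']); r=np.array(c['rotation'])
    else:
        T=np.eye(4);T[:3,:3]=R.from_quat(o['tool_rot']).as_matrix();T[:3,3]=o['tool_pos'];T=T@np.array(c['T_tool_cam']);e=T[:3,3];r=T[:3,:3]
    np.savez('pics/'+out+'.npz',K=K,e=e,r=r); return c
def w(out,u,v,z):
    d=np.load('pics/'+out+'.npz'); ray=d['r']@np.linalg.inv(d['K'])@np.array([u,v,1.]); return d['e']+ray*(z-d['e'][2])/ray[2]
def px(out,p):
    d=np.load('pics/'+out+'.npz'); q=d['K']@(d['r'].T@(np.array(p)-d['e'])); return q[:2]/q[2]
def rows(target,quat):
    o=arm.get_obs(); r=R.from_quat(o['tool_rot']); 
    return np.round(r.inv().apply(np.array(target)-o['tool_pos'])/.1,3), np.round((r.inv()*R.from_quat(quat)).as_rotvec()/np.pi,4)
E
python3 -c "
from h import *
snap('top','top0.png');snap('scene','sc0.png');o=arm.get_obs();print(o)
for k in('top0.png','sc0.png'):d=np.load('pics/'+k+'.npz');print(d['e'],d['r'],d['K'])"
```

```text
{'clock': 0.1, 'q': array([-7.96263107e-01,  4.07496123e-02,  8.39240603e-02, -4.24144982e-04,
       -1.61549806e+00, -3.33693420e-01]), 'joint_velocities': array([-5.15946024e-05, -1.92528030e-03,  2.65165486e-03,  2.72418681e-03,
        1.17530563e-04,  1.68252130e-03]), 'effort': array([-5.62491579e-03, -3.69343865e+01,  3.48281336e+01,  6.95172474e+00,
       -4.57349859e-03,  6.00139288e-05]), 'tool_pos': array([ 0.2559632 , -0.54233856,  0.23038419]), 'tool_rot': array([-2.18648404e-01,  9.75803386e-01,  7.60858965e-04, -2.21655018e-04]), 'contact_force': array([-0.48185063, -0.05637353, -0.53794488]), 'wrist_torque': array([-0.00591675,  0.04821771, -0.00145581]), 'finger_force': 0.0, 'opening': 1.0020109274833726}
[0.44119527 0.01998619 1.04612639] [ 0.71517064 -0.69690768  0.04675975 -0.02577137] [[483.81760796   0.         316.41310501]
 [  0.         483.81760796 235.43427884]
 [  0.           0.           1.        ]]
[ 1.49323296 -0.4593072   0.97162383] [ 0.76256401  0.48844259 -0.2282522  -0.35752049] [[600.10216184   0.         313.38969904]
 [  0.         600.10216184 247.0459017 ]
 [  0.           0.           1.        ]]
```

View pics/top0.png

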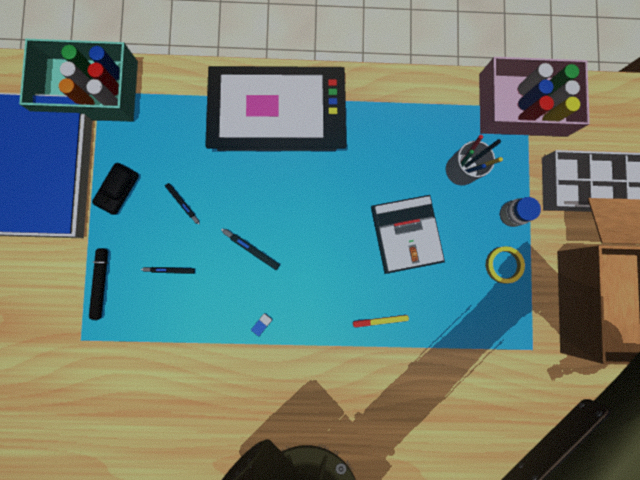

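View pics/sc0.png

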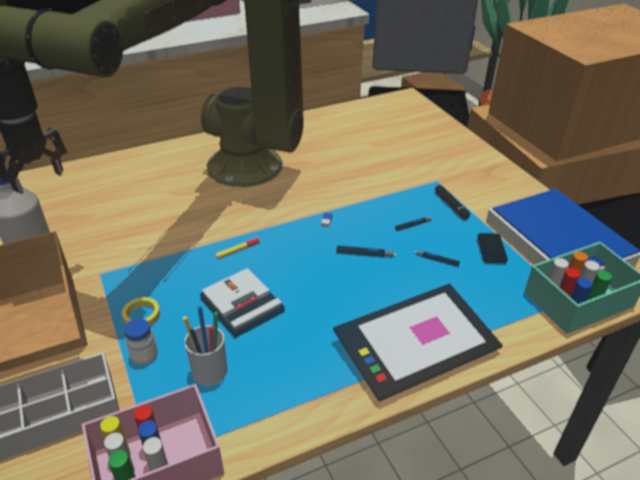

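The top view shows the 150 mm pen (the largest of three) from its nib at (222,230) to its butt at (279,267). The dock is centred near (408,234), with its orange wheel at (414,254) and the groove at the top, around (405,213). I'll enlarge both.

```bash
sed -i "s/r=np.array(c\['rotation'\])/r=np.array(c['rotation']); r=R.from_quat(r).as_matrix() if r.size==4 else r/" h.py
python3 -c "
from h import *
c=snap('top','top1.png')['color']
a=cv2.resize(c[215:285,215:285],(560,560),interpolation=3);cv2.imwrite('pics/a.png',a)
"; python3 -c "
from h import *
c=cv2.imread('pics/top1.png')
a=cv2.resize(c[215:275,213:293],None,fx=5,fy=5,interpolation=2)
b=cv2.resize(c[190:280,365:450],None,fx=5,fy=5,interpolation=2)
m=np.zeros((450,830,3),np.uint8);m[:300,:400]=a;m[:,405:]=b;cv2.imwrite('pics/ab.png',m[:, :])
cv2.imwrite('pics/ab.png',m[:,:800+25][:, :800])
for u,v,z in[(222,230,.01),(279,267,.01),(408,234,.03)]:print(w('top1.png',u,v,z))
"
```

```text
[0.55446961 0.19314326 0.01      ]
[0.47842126 0.06870186 0.01      ]
[ 0.55466553 -0.20355734  0.03      ]
```

View pics/ab.png

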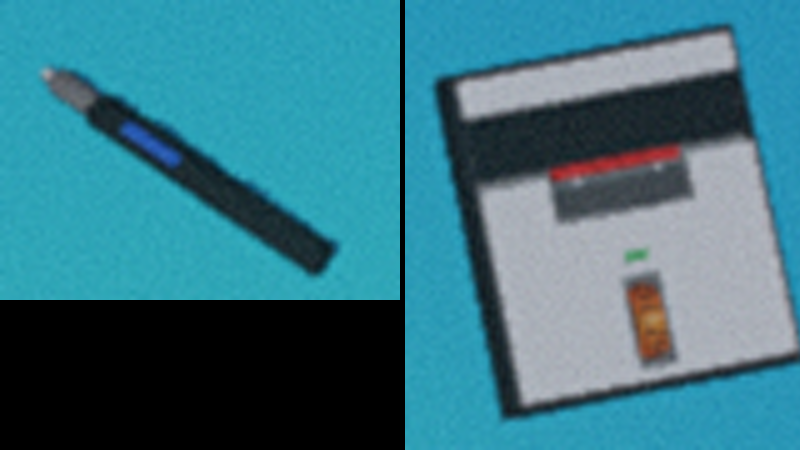

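The left crop shows the pen with its blue bar up, nib at (45,73) and butt at (328,260) in the crop. The right crop shows the dock: the slot is centred at crop (650,320), which is full-image px (414,254), and the groove band has the red pad at its lower edge. I'll work out the poses and hover for a wrist look at the dock.

```bash
python3 -c "
from h import *
f=lambda x,y,z:w('top1.png',365+(x-405)/5,190+y/5,z)
# plate corners tl,tr,br,bl
P=[f(457,82,.034),f(731,28,.034),f(799,352,.034),f(520,405,.034)]
for p in P:print(p)
print('slot',f(650,320,.034),'pad mid',f(615,165,.032))
g=((P[0]-P[3])+(P[1]-P[2]))/2; print('yaw dock x',np.degrees(np.arctan2(g[1],g[0])),np.linalg.norm(g), 'c',sum(P)/4)
g=((P[0]-P[1])+(P[3]-P[2]))/2; print('yaw dock y',np.degrees(np.arctan2(g[1],g[0])),np.linalg.norm(g))
print(np.array(arm.camera('wrist')['T_tool_cam']).round(3), arm.camera('wrist')['camera_matrix'])
o=arm.get_obs();r=R.from_quat(o['tool_rot']);print(r.as_matrix().round(3))
"
```

```text
[ 0.61129138 -0.13269528  0.034     ]
[ 0.63809718 -0.25002093  0.034     ]
[ 0.50028392 -0.27894523  0.034     ]
[ 0.4749871  -0.16084566  0.034     ]
slot [ 0.51214712 -0.21561225  0.034     ] pad mid [ 0.57790615 -0.20086465  0.032     ]
yaw dock x 11.761651003651153 0.1399981637101368 c [ 0.5561649  -0.20562678  0.034     ]
yaw dock y 102.4791473749385 0.12056089378519784
[[ 0.001 -0.949 -0.315  0.081]
 [ 1.     0.001  0.    -0.   ]
 [ 0.    -0.315  0.949 -0.142]
 [ 0.     0.     0.     1.   ]] [[392.41400276   0.         322.31478657]
 [  0.         392.41400276 240.29451417]
 [  0.           0.           1.        ]]
[[-0.904 -0.427 -0.   ]
 [-0.427  0.904  0.001]
 [ 0.     0.001 -1.   ]]
```

Request:
step_arm(rows=[-0.5, 0.2, 0, 0, 0, 0, -0.98, 0.4, 0, 0, 0, 0])

```text
clock: 0.5
tool_pos: [0.328, -0.4638, 0.2309]
tool_rot: [-0.218, 0.976, 0.0, -0.0]
contact_force: [0.4, -0.3, 0.1]
opening: 1.003
finger_force: 0.0
```

Request:
step_arm(rows=[-0.5, 0.2, 0, 0, 0, 0, -0.98, 0.4, 0, 0, 0, 0])

```text
clock: 0.75
tool_pos: [0.4001, -0.3852, 0.2313]
tool_rot: [-0.219, 0.976, 0.0, 0.0]
contact_force: [0.3, 0.4, 0.1]
opening: 1.002
finger_force: 0.0
```

Request:
step_arm(rows=[-0.5, 0.2, 0, 0, 0, 0, -0.98, 0.4, 0, 0, 0, 0])

```text
clock: 1.0
tool_pos: [0.4717, -0.3071, 0.2313]
tool_rot: [-0.219, 0.976, 0.0, 0.0]
contact_force: [1.1, -0.7, -0.8]
opening: 1.003
finger_force: 0.0
```

Request:
step_arm(rows=[-0.5, 0.2, 0, 0, 0, -0.05, -0.98, 0.4, 0, 0, 0, -0.1, -0.98, 0.4, 0, 0, 0, -0.15, -0.98, 0.4, 0, 0, 0, -0.185, -0.98, 0.4, 0, 0, 0, -0.185, -0.98, 0.4, 0, 0, 0, -0.185])

```text
clock: 1.75
tool_pos: [0.5422, -0.2308, 0.2312]
tool_rot: [-0.488, 0.873, 0.0, -0.0]
contact_force: [0.0, 0.1, -0.0]
opening: 1.002
finger_force: 0.0
```

```bash
python3 -c "
from h import *
snap('wrist','w1.png');o=arm.get_obs();print(o['clock'],o['tool_pos'],R.from_quat(o['tool_rot']).as_matrix().round(3))
d=lambda x,y,z:np.array([.556,-.2056,.002])+np.r_[R.from_euler('z',12.1,degrees=True).apply([x,y,z])]
for p in[(40,0,30),(-45,0,36),(70,60,31),(70,-60,31),(-70,60,31)]:print(p,px('w1.png',d(*(np.array(p)/1000))))"
```

```text
1.8 [ 0.54216924 -0.23079306  0.23124318] [[-0.523 -0.852 -0.   ]
 [-0.852  0.523  0.   ]
 [-0.     0.    -1.   ]]
(40, 0, 30) [292.86288666 265.19741791]
(-45, 0, 36) [361.26026283 205.39660335]
(70, 60, 31) [314.31029166 326.14163057]
(70, -60, 31) [223.16605831 242.48980944]
(-70, 60, 31) [425.44382384 232.36224915]
```

View pics/w1.png

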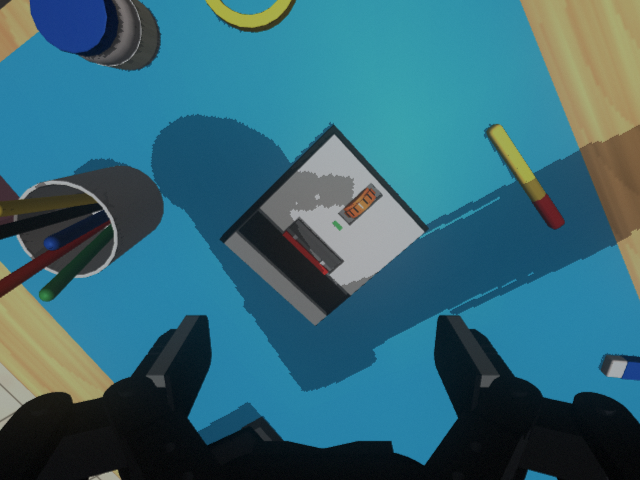

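The wrist view confirms the dock pose to about 1–2 mm: the wheel is at (361,204), 1 px from the prediction, and the corners match. Next I move over the pen.

Request:
step_arm(rows=[-0.37, 0.26, 0.0, 0, 0, 0, -0.74, 0.53, 0, 0, 0, 0])

```text
clock: 2.05
tool_pos: [0.5353, -0.1394, 0.2311]
tool_rot: [-0.488, 0.873, 0.0, -0.0]
contact_force: [1.3, 0.6, 0.6]
opening: 0.999
finger_force: 0.0
```

Request:
step_arm(rows=[-0.37, 0.26, 0.0, 0, 0, 0, -0.74, 0.53, 0, 0, 0, 0])

```text
clock: 2.3
tool_pos: [0.5287, -0.0479, 0.2314]
tool_rot: [-0.488, 0.873, 0.0, 0.0]
contact_force: [-0.3, 0.5, -0.2]
opening: 1.001
finger_force: 0.0
```

Request:
step_arm(rows=[-0.37, 0.26, 0.2, 0, 0, 0, -0.74, 0.53, 0.4, 0, 0, 0], claw=50)

```text
clock: 2.55
tool_pos: [0.5222, 0.043, 0.1911]
tool_rot: [-0.488, 0.873, 0.0, 0.001]
contact_force: [0.7, -0.3, 0.0]
opening: 0.609
finger_force: 0.0
```

Request:
step_arm(rows=[-0.37, 0.26, 0.2, 0, 0, 0, -0.74, 0.53, 0.4, 0, 0, 0, -0.74, 0.53, 0.4, 0, 0, 0, -0.74, 0.53, 0.4, 0, 0, 0])

```text
clock: 3.05
tool_pos: [0.516, 0.1322, 0.1517]
tool_rot: [-0.489, 0.872, -0.0, 0.0]
contact_force: [0.0, -0.6, -0.6]
opening: 0.588
finger_force: 0.0
```

```bash
python3 -c "
from h import *
snap('wrist','w2.png');o=arm.get_obs();print(o['clock'],o['tool_pos'],R.from_quat(o['tool_rot']).as_matrix().round(3))
for p in[(.5164,.1309,.018),(.5545,.1931,.01),(.4784,.0687,.01)]:print(px('w2.png',p))"
```

```text
3.1 [0.51618188 0.13194575 0.15205058] [[-0.523 -0.853  0.001]
 [-0.853  0.523  0.   ]
 [-0.001 -0.001 -1.   ]]
[321.13313414 226.04273162]
[321.10344124 309.91946392]
[321.11643096 121.55622977]
```

View pics/w2.png

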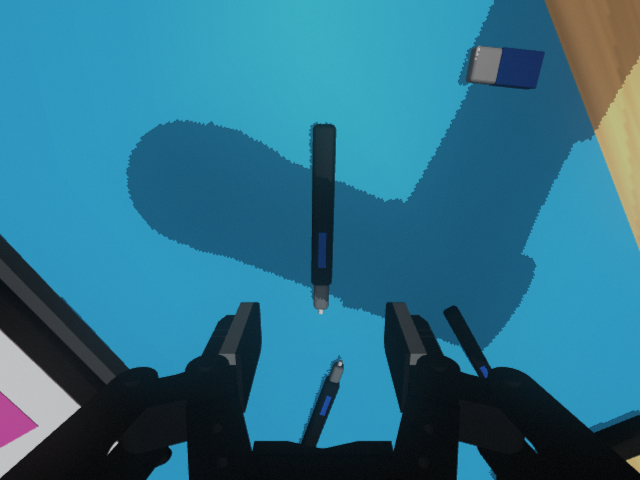

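The wrist view shows the pen from its butt at (323,125) to its nib tip at (321,314), aligned with the tool and centred between the fingers. I descend and grip near its top, so the tips stay clear of the dock plate later.

Request:
step_arm(rows=[-0.02, 0, 0.5, 0, 0, 0, -0.02, 0, 1.0, 0, 0, 0])

```text
clock: 3.35
tool_pos: [0.5178, 0.1336, 0.0515]
tool_rot: [-0.488, 0.873, 0.0, 0.002]
contact_force: [-0.3, 0.7, -1.2]
opening: 0.583
finger_force: 0.0
```

Request:
step_arm(rows=[0, 0, 0.3, 0, 0, 0, 0, 0, 0.43, 0, 0, 0, 0, 0, 0.43, 0, 0, 0])

```text
clock: 3.72
tool_pos: [0.5172, 0.1336, 0.0087]
tool_rot: [-0.489, 0.873, -0.0, -0.0]
contact_force: [-0.2, 0.0, 0.9]
opening: 0.589
finger_force: 0.0
```

Request:
step_arm(rows=[0, 0, 0, 0, 0, 0, 0, 0, 0, 0, 0, 0, 0, 0, 0, 0, 0, 0, 0, 0, 0, 0, 0, 0, 0, 0, 0, 0, 0, 0], claw=8, grip_force=30)

```text
clock: 4.35
tool_pos: [0.5179, 0.1347, 0.01]
tool_rot: [-0.489, 0.872, -0.0, 0.001]
contact_force: [-1.3, 0.4, 6.5]
opening: 0.175
finger_force: 31.1
```

Request:
step_arm(rows=[0, 0, -0.2, 0, 0, 0, 0, 0, -0.5, 0, 0, 0, 0, 0, -0.9, 0, 0, 0, 0, 0, -0.9, 0, 0, 0, 0, 0, -0.9, 0, 0, 0])

```text
clock: 4.97
tool_pos: [0.5165, 0.1343, 0.0978]
tool_rot: [-0.489, 0.872, 0.0, -0.0]
contact_force: [0.6, 0.1, -1.3]
opening: 0.174
finger_force: 30.4
```

```bash
python3 -c "
from h import *
snap('wrist','w3.png');o=arm.get_obs();print(o['clock'],o['tool_pos'],o['contact_force'],o['opening'],o['finger_force'])
print(rows([.5952,-.1972,.15],R.from_euler('z',192.1-270,degrees=True).__mul__(R.from_quat([1,0,0,0])).as_quat()))
"
```

```text
5.025 [0.51622715 0.134078   0.09719797] [-0.6203798   0.66058225  0.24896578] 0.17661539308973576 30.41424036026001
(array([ 2.415, -2.401, -0.529]), array([ 5.000e-04, -2.000e-04, -2.419e-01]))
```

View pics/w3.png

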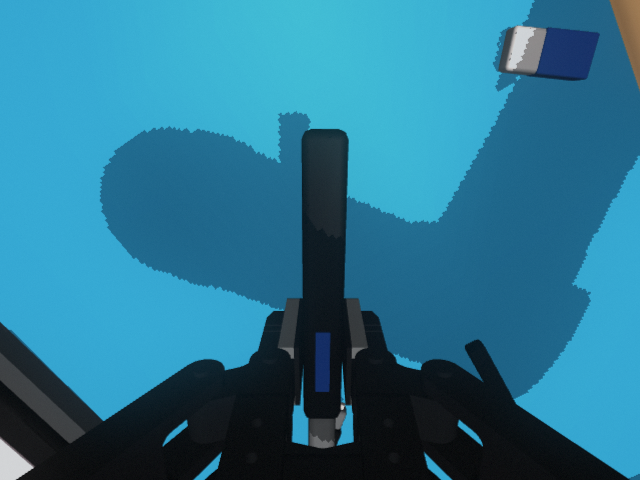

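The pen is held; its butt's top edge is at row 131, columns 303–347. I'll check its pitch from the taper of its edges.

```bash
python3 -c "
from h import *
c=cv2.imread('pics/w3.png').astype(int)
g=c.sum(2)
for v in (130,133,136,140,150,170,200,230,250,270,285,340,370,400):
    r=g[v,270:380]; b=np.where(r<260)[0]; print(v,b.min()+270 if len(b) else None,b.max()+270 if len(b) else None, r[::8])
"
```

```text
130 307 341 [452 426 306 302 302 110 111 112 121 336 453 457 456 457]
133 304 345 [450 427 299 301 298 120 123 124 122 119 453 454 454 454]
136 302 346 [450 450 301 302 200 133 137 139 147 142 454 456 456 454]
140 301 348 [447 432 300 304 113 147 147 152 158 143 454 456 458 456]
150 301 347 [442 437 296 295 101 138 144 144 150 142 452 453 452 450]
170 302 347 [290 287 287 291  91 133 133 136 141 127 449 446 448 454]
200 302 346 [278 282 285 278  99 110 114 127 129 108 289 438 444 448]
230 301 345 [281 273 280 280 136  87  98 113 118  89 277 283 286 288]
250 301 345 [277 274 272 275 128  75  73  69  80  69 273 280 276 284]
270 302 344 [274 277 275 276 184  79  63  60  76  64 275 270 273 274]
285 302 344 [274 272 270 269 183  73  71  69  68  53 270 271 269 273]
340 270 379 [ 84  92 183 128  50  54 169 166  50  47  72 168 133  59]
370 270 379 [ 75  64  60  57  91  54 164 163  45 382  64  50  48  48]
400 270 379 [ 47  49  42 107 407  46  46  52  46 325 132  34  43  41]
```

```bash
python3 -c "
from h import *
c=cv2.imread('pics/w3.png')
cv2.imwrite('pics/w3c.png',cv2.resize(c[110:430,250:400],None,fx=1.8,fy=1.8,interpolation=2))
d=np.load('pics/w3.png.npz');o=arm.get_obs();r=R.from_quat(o['tool_rot'])
for th in(-10,-5,0,5,10):
  print(th)
  for x in(74,40,20,0,-27.,-48):
    for y in (-8,8):
      q=R.from_euler('y',th,degrees=True).apply(np.array([x,y,0])/1000)+[0,0,-.008]
      print(x,y,px('w3.png',o['tool_pos']+r.apply(q)).round(1),end=' ')
    print()
"
```

```text
-10
74 -8 [301.2 133.8] 74 8 [345.4 133.9] 
40 -8 [301.8 227.1] 40 8 [344.5 227.2] 
20 -8 [302.2 279.1] 20 8 [344.  279.2] 
0 -8 [302.5 329.1] 0 8 [343.5 329.2] 
-27.0 -8 [302.9 393.7] -27.0 8 [342.9 393.7] 
-48 -8 [303.2 441.7] -48 8 [342.4 441.7] 
-5
74 -8 [300.3 132.4] 74 8 [346.5 132.4] 
40 -8 [301.4 228.6] 40 8 [345.  228.7] 
20 -8 [301.9 280.4] 20 8 [344.3 280.5] 
0 -8 [302.5 329.1] 0 8 [343.5 329.2] 
-27.0 -8 [303.2 390.4] -27.0 8 [342.6 390.4] 
-48 -8 [303.7 434.7] -48 8 [341.9 434.8] 
0
74 -8 [299.2 132.6] 74 8 [347.6 132.6] 
40 -8 [300.9 231. ] 40 8 [345.6 231.1] 
20 -8 [301.7 282.2] 20 8 [344.5 282.2] 
0 -8 [302.5 329.1] 0 8 [343.5 329.2] 
-27.0 -8 [303.5 386.7] -27.0 8 [342.3 386.7] 
-48 -8 [304.1 427.4] -48 8 [341.5 427.5] 
5
74 -8 [298.1 134.6] 74 8 [348.9 134.7] 
40 -8 [300.3 234.4] 40 8 [346.1 234.4] 
20 -8 [301.5 284.3] 20 8 [344.8 284.4] 
0 -8 [302.5 329.1] 0 8 [343.5 329.2] 
-27.0 -8 [303.7 382.7] -27.0 8 [342.1 382.7] 
-48 -8 [304.6 419.7] -48 8 [341.  419.8] 
10
74 -8 [296.9 138.8] 74 8 [350.2 138.9] 
40 -8 [299.8 238.7] 40 8 [346.7 238.7] 
20 -8 [301.2 286.9] 20 8 [345. 287.] 
0 -8 [302.5 329.1] 0 8 [343.5 329.2] 
-27.0 -8 [303.9 378.4] -27.0 8 [341.8 378.5] 
-48 -8 [304.9 411.8] -48 8 [340.6 411.9]
```

Request:
step_arm(rows=[0.4, -0.4, 0, 0, 0, 0, 0.8, -0.8, 0, 0, 0, 0])

```text
clock: 5.28
tool_pos: [0.5429, 0.0233, 0.097]
tool_rot: [-0.49, 0.872, 0.0, -0.001]
contact_force: [1.0, 0.4, -0.0]
opening: 0.173
finger_force: 30.4
```

Request:
step_arm(rows=[0.4, -0.4, 0, 0, 0, 0, 0.8, -0.8, 0, 0, 0, 0])

```text
clock: 5.52
tool_pos: [0.5695, -0.0875, 0.0969]
tool_rot: [-0.489, 0.872, 0.0, -0.001]
contact_force: [1.3, 0.9, 0.1]
opening: 0.174
finger_force: 30.4
```

Request:
step_arm(rows=[0.4, -0.4, 0, 0, 0, -0.05, 0.8, -0.8, 0, 0, 0, -0.1, 0.81, -0.8, 0, 0, 0, -0.15, 0.81, -0.8, 0, 0, 0, -0.2, 0.81, -0.8, 0, 0, 0, -0.242, 0.81, -0.8, 0, 0, 0, -0.242, 0.81, -0.8, 0, 0, 0, -0.242])

```text
clock: 6.4
tool_pos: [0.5956, -0.1965, 0.0974]
tool_rot: [0.777, -0.629, -0.001, 0.0]
contact_force: [-0.6, 0.2, -0.7]
opening: 0.173
finger_force: 30.4
```

```bash
python3 -c "
from h import *
snap('wrist','w4.png');o=arm.get_obs();print(o['clock'],o['tool_pos'],o['contact_force'],o['opening'])
print(rows([.5952,-.1972,.05],R.from_euler('z',192.1-270,degrees=True).__mul__(R.from_quat([1,0,0,0])).as_quat()))
d=lambda x,y,z:np.array([.556,-.2056,.002])+np.r_[R.from_euler('z',12.1,degrees=True).apply([x,y,z])]
for p in[(54,-60,31),(26,-60,31),(70,-60,31),(-70,-60,31),(54,-30,31),(26,-30,31)]:print(p,px('w4.png',d(*(np.array(p)/1000))))"
```

```text
6.45 [ 0.59568593 -0.19650371  0.0977419 ] [ 0.94256326  0.18419097 -0.73796675] 0.1758528662955592
(array([0.006, 0.006, 0.477]), array([ 0.0003,  0.0001, -0.0005]))
(54, -60, 31) [295.59845072 152.6040685 ]
(26, -60, 31) [349.94818698 152.54443887]
(70, -60, 31) [264.53126793 152.63815376]
(-70, -60, 31) [536.118005   152.34018327]
(54, -30, 31) [296.84290412 209.31731479]
(26, -30, 31) [348.76143263 209.24904347]
```

View pics/w4.png

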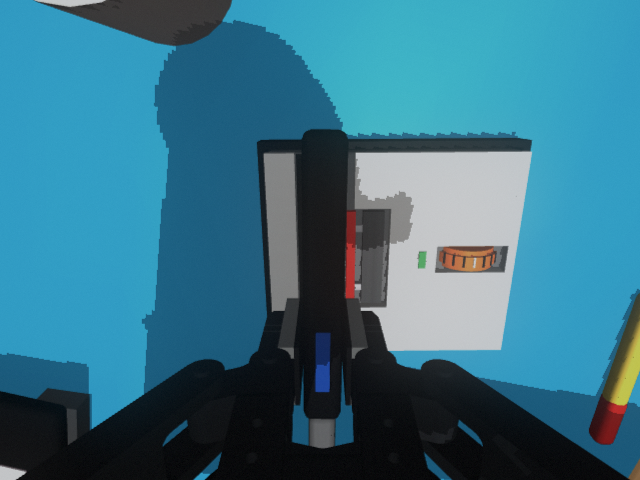

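The wrist view shows the pen centred over the groove: walls at columns 297 and 353 in row 155, pen centre at about column 325. I lower it and then feel for the floor.

Request:
step_arm(rows=[0.01, 0.01, 0.3, 0, 0, 0, 0.01, 0.01, 0.52, 0, 0, 0, 0.01, 0.01, 0.52, 0, 0, 0, 0.01, 0.01, 0.52, 0, 0, 0])

```text
clock: 6.95
tool_pos: [0.5957, -0.198, 0.0475]
tool_rot: [0.778, -0.629, 0.001, -0.0]
contact_force: [-0.7, 0.2, 1.2]
opening: 0.177
finger_force: 30.4
```

Request:
step_arm(rows=[0, 0, 0.02, 0, 0, 0, 0, 0, 0.04, 0, 0, 0, 0, 0, 0.04, 0, 0, 0])

```text
clock: 7.32
tool_pos: [0.5951, -0.1978, 0.0423]
tool_rot: [0.778, -0.629, -0.0, -0.0]
contact_force: [0.4, -0.2, 0.0]
opening: 0.177
finger_force: 30.4
```

Request:
step_arm(rows=[0, 0, 0.015, 0, 0, 0, 0, 0, 0.03, 0, 0, 0, 0, 0, 0.03, 0, 0, 0])

```text
clock: 7.7
tool_pos: [0.595, -0.1978, 0.039]
tool_rot: [0.778, -0.629, -0.0, 0.0]
contact_force: [-0.6, 0.2, -1.5]
opening: 0.176
finger_force: 30.4
```

Request:
step_arm(rows=[0, 0, 0.01, 0, 0, 0, 0, 0, 0.02, 0, 0, 0, 0, 0, 0.02, 0, 0, 0])

```text
clock: 8.07
tool_pos: [0.595, -0.1978, 0.0371]
tool_rot: [0.778, -0.629, -0.0, 0.0]
contact_force: [-0.5, 1.2, -0.9]
opening: 0.176
finger_force: 30.4
```

Request:
step_arm(rows=[0, 0, 0.01, 0, 0, 0, 0, 0, 0.02, 0, 0, 0, 0, 0, 0.02, 0, 0, 0])

```text
clock: 8.45
tool_pos: [0.595, -0.1978, 0.0351]
tool_rot: [0.778, -0.629, -0.0, 0.0]
contact_force: [-0.8, 1.1, -0.1]
opening: 0.18
finger_force: 30.4
```

Request:
step_arm(rows=[0, 0, 0.01, 0, 0, 0, 0, 0, 0.015, 0, 0, 0, 0, 0, 0.015, 0, 0, 0])

```text
clock: 8.82
tool_pos: [0.5951, -0.1978, 0.0338]
tool_rot: [0.778, -0.629, -0.0, -0.0]
contact_force: [-0.2, 0.4, 0.2]
opening: 0.176
finger_force: 30.4
```

Request:
step_arm(rows=[0, 0, 0.01, 0, 0, 0, 0, 0, 0.01, 0, 0, 0, 0, 0, 0.01, 0, 0, 0])

```text
clock: 9.2
tool_pos: [0.5953, -0.1979, 0.0333]
tool_rot: [0.778, -0.629, 0.0, -0.0]
contact_force: [-0.4, 1.5, 3.0]
opening: 0.175
finger_force: 30.9
```

Request:
step_arm(rows=[0, 0, 0.003, 0, 0, 0, 0, 0, 0.003, 0, 0, 0])

```text
clock: 9.45
tool_pos: [0.5954, -0.1979, 0.033]
tool_rot: [0.778, -0.628, 0.0, -0.0]
contact_force: [-0.9, 0.7, 4.4]
opening: 0.173
finger_force: 31.0
```

Request:
step_arm(rows=[0, 0, 0.003, 0, 0, 0, 0, 0, 0, 0, 0, 0, 0, 0, 0, 0, 0, 0], claw=28)

```text
clock: 9.82
tool_pos: [0.5948, -0.1978, 0.0319]
tool_rot: [0.778, -0.629, -0.0, 0.0]
contact_force: [-0.3, 0.0, 0.4]
opening: 0.33
finger_force: 0.0
```

Request:
step_arm(rows=[0, 0, -0.1, 0, 0, 0, 0, 0, -0.5, 0, 0, 0, 0.2, 0.1, -1.0, 0, 0, 0, 0.4, 0.2, -1, 0, 0, 0, 0.4, 0.2, -1, 0, 0, 0])

```text
clock: 10.45
tool_pos: [0.5837, -0.2423, 0.1332]
tool_rot: [0.777, -0.629, 0.0, -0.0]
contact_force: [0.1, 0.7, -0.0]
opening: 0.329
finger_force: 0.0
```

```bash
python3 -c "
from h import *
snap('wrist','w5.png');o=arm.get_obs();print(o['clock'],o['tool_pos'],o['contact_force'],o['opening'])
d=lambda x,y,z:np.array([.556,-.2056,.002])+np.r_[R.from_euler('z',12.1,degrees=True).apply([x,y,z])]
for p in[(48,-75,40),(32,75,40),(40,-75,40),(40,75,35),(-45,0,34.5)]:print(p,px('w5.png',d(*(np.array(p)/1000))))"
```

```text
10.5 [ 0.58359908 -0.24155428  0.13228727] [ 0.16662452 -0.32056595 -0.48116604] 0.3272881549130988
(48, -75, 40) [274.55982092 194.32470911]
(32, 75, 40) [304.74128202 399.07829717]
(40, -75, 40) [287.85005484 194.32164229]
(40, 75, 35) [294.14133203 394.31818742]
(-45, 0, 34.5) [417.51014037 302.14102229]
```

View pics/w5.png

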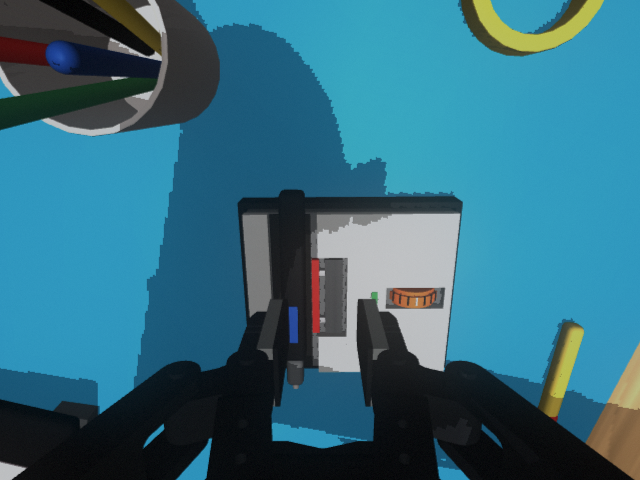

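The pen lies in the groove, from its butt at (291,191) to its nib at (295,388), about 3 mm off centre. The slot is centred at (415.5,298). Next I shut the gripper and go to the wheel, with the pad width turned along the stroke.

```bash
python3 -c "
from h import *
o=arm.get_obs();print(o['q'].round(2))
for z in(.0305,.0325):print(w('w5.png',415.5,298,z), w('w1.png',361,204,z+.003))
s=w('w5.png',415.5,298,.0315);D=R.from_euler('z',12.1,degrees=True).as_matrix()
print(D.T@(s-[.556,-.2056,0]))
for a in(12.1,-167.9):print(rows([.5125,-.2155,.06],(R.from_euler('z',a,degrees=True)*R.from_quat([1,0,0,0])).as_quat()))
"
```

```text
[-0.08  0.13  0.01 -0.   -1.44  0.29]
[ 0.51202934 -0.21510451  0.0305    ] [ 0.5117323  -0.21510669  0.0335    ]
[ 0.51275345 -0.2159793   0.0325    ] [ 0.51166236 -0.21560816  0.0355    ]
[-0.04472377 -0.00057985  0.0315    ]
(array([-0.403,  0.641,  0.723]), array([-1.000e-04,  2.000e-04, -5.003e-01]))
(array([-0.403,  0.641,  0.723]), array([2.000e-04, 1.000e-04, 4.997e-01]))
```

Request:
step_arm(rows=[-0.1, 0.2, 0, 0, 0, 0.059, -0.2, 0.4, 0, 0, 0, 0.118, -0.4, 0.735, 0, 0, 0, 0.177, -0.4, 0.735, 0, 0, 0, 0.236, -0.4, 0.735, 0, 0, 0, 0.295, -0.4, 0.735, 0.1, 0, 0, 0.354, -0.4, 0.735, 0.2, 0, 0, 0.413, -0.4, 0.735, 0.3, 0, 0, 0.47], claw=0)

```text
clock: 11.5
tool_pos: [0.5034, -0.2168, 0.1013]
tool_rot: [-0.15, 0.989, 0.0, -0.001]
contact_force: [0.1, -0.0, 0.1]
opening: -0.001
finger_force: 0.0
```

Request:
step_arm(rows=[0, 0, 0.2, 0, 0, 0.03, 0, 0, 0.42, 0, 0, 0.03, 0, 0, 0.42, 0, 0, 0.03, 0, 0, 0.42, 0, 0, 0.03])

```text
clock: 12.0
tool_pos: [0.504, -0.2174, 0.0612]
tool_rot: [-0.106, 0.994, -0.0, 0.0]
contact_force: [0.8, 0.5, 0.2]
opening: 0.001
finger_force: 0.0
```

```bash
python3 -c "
from h import *
snap('wrist','w6.png');o=arm.get_obs();print(o['clock'],o['tool_pos'],o['contact_force'],o['opening'])
print(rows([.5032,-.2172,.045],(R.from_euler('z',-167.9,degrees=True)*R.from_quat([1,0,0,0])).as_quat()), px('w6.png',[.512,-.2153,.0365]))
"
```

```text
12.05 [ 0.50425856 -0.21745192  0.06157258] [-0.44165059  0.59022572  0.57437667] 0.00042275546292388025
(array([0.01 , 0.005, 0.166]), array([-0.0002,  0.0003,  0.0002])) [323.79071693 308.5625849 ]
```

View pics/w6.png

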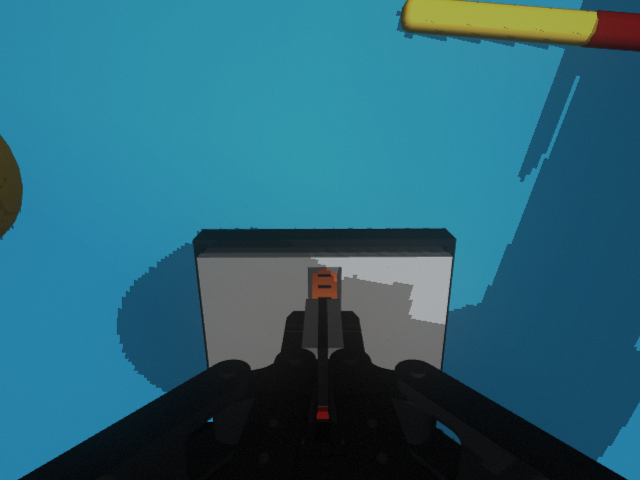

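The shut fingertips are centred over the slot (columns 308–341, row 283). I'll feel for the crown.

Request:
step_arm(rows=[0, 0, 0.15, 0, 0, 0, 0, 0, 0.21, 0, 0, 0, 0, 0, 0.21, 0, 0, 0, 0, 0, 0.21, 0, 0, 0])

```text
clock: 12.55
tool_pos: [0.5038, -0.2175, 0.0397]
tool_rot: [-0.106, 0.994, -0.0, 0.0]
contact_force: [0.1, 0.6, 0.4]
opening: -0.003
finger_force: 0.0
```

Request:
step_arm(rows=[0, 0, 0.01, 0, 0, 0, 0, 0, 0.02, 0, 0, 0, 0, 0, 0.02, 0, 0, 0])

```text
clock: 12.92
tool_pos: [0.5037, -0.2174, 0.0374]
tool_rot: [-0.106, 0.994, 0.0, -0.0]
contact_force: [-0.5, 0.5, -0.4]
opening: -0.001
finger_force: 0.0
```

Request:
step_arm(rows=[0, 0, 0.005, 0, 0, 0, 0, 0, 0.01, 0, 0, 0, 0, 0, 0.01, 0, 0, 0])

```text
clock: 13.3
tool_pos: [0.5038, -0.2175, 0.0366]
tool_rot: [-0.106, 0.994, -0.0, 0.0]
contact_force: [-0.6, -0.6, 1.2]
opening: 0.002
finger_force: 0.3
```

Request:
step_arm(rows=[0, 0, 0.005, 0, 0, 0, 0, 0, 0.007, 0, 0, 0, 0, 0, 0.007, 0, 0, 0])

```text
clock: 13.68
tool_pos: [0.5037, -0.2176, 0.0361]
tool_rot: [-0.106, 0.994, -0.0, 0.0]
contact_force: [-2.2, 0.6, 2.5]
opening: 0.0
finger_force: 1.6
```

Request:
step_arm(rows=[0, 0, 0.004, 0, 0, 0, 0, 0, 0.004, 0, 0, 0, 0, 0, 0.004, 0, 0, 0])

```text
clock: 14.05
tool_pos: [0.5037, -0.2176, 0.0356]
tool_rot: [-0.106, 0.994, -0.0, 0.0]
contact_force: [-2.2, -0.4, 6.2]
opening: 0.001
finger_force: 2.7
```

Request:
step_arm(rows=[0, 0, 0.004, 0, 0, 0, 0, 0, 0.004, 0, 0, 0])

```text
clock: 14.3
tool_pos: [0.5037, -0.2176, 0.0354]
tool_rot: [-0.106, 0.994, -0.0, 0.0]
contact_force: [-3.7, -0.2, 5.3]
opening: -0.002
finger_force: 3.2
```

Request:
step_arm(rows=[-0.03, 0, 0, 0, 0, 0, -0.06, 0, 0, 0, 0, 0])

```text
clock: 14.55
tool_pos: [0.5095, -0.2164, 0.0356]
tool_rot: [-0.106, 0.994, -0.0, -0.0]
contact_force: [-4.0, 0.0, 7.6]
opening: 0.002
finger_force: 3.6
```

Request:
step_arm(rows=[-0.03, 0, 0.003, 0, 0, 0, -0.06, 0, 0.003, 0, 0, 0])

```text
clock: 14.8
tool_pos: [0.5156, -0.2151, 0.0355]
tool_rot: [-0.106, 0.994, -0.0, 0.0]
contact_force: [-4.0, 0.7, 8.9]
opening: -0.0
finger_force: 4.0
```

Request:
step_arm(rows=[-0.03, 0, 0, 0, 0, 0, -0.06, 0, 0, 0, 0, 0])

```text
clock: 15.05
tool_pos: [0.5214, -0.2138, 0.0354]
tool_rot: [-0.106, 0.994, -0.0, 0.0]
contact_force: [-2.8, 0.3, 8.0]
opening: 0.001
finger_force: 3.6
```

```bash
python3 -c "
from h import *
o=arm.get_obs();print(o['tool_pos'],o['contact_force'])
D=R.from_euler('z',12.1,degrees=True).as_matrix();print(D.T@(o['tool_pos']-[.556,-.2056,.002]))"
```

```text
[ 0.52142981 -0.21382949  0.03542433] [-2.78721611  0.30975097  7.96944559]
[-0.03552721 -0.0008001   0.03342433]
```

Request:
step_arm(rows=[0, 0, -0.05, 0, 0, 0, 0, 0, -0.06, 0, 0, 0, 0.1, 0, -0.06, 0, 0, 0, 0.19, 0, -0.06, 0, 0, 0, 0.19, 0, -0.03, 0, 0, 0, 0.19, 0, -0.01, 0, 0, 0, 0.19, 0, 0.001, 0, 0, 0, 0.19, 0, 0.001, 0, 0, 0])

```text
clock: 16.05
tool_pos: [0.5026, -0.218, 0.0353]
tool_rot: [-0.106, 0.994, -0.0, -0.0]
contact_force: [-4.0, 0.8, 6.1]
opening: -0.001
finger_force: 3.2
```

Request:
step_arm(rows=[-0.02, 0, 0.001, 0, 0, 0, -0.05, 0, 0.002, 0, 0, 0, -0.08, 0, 0.002, 0, 0, 0])

```text
clock: 16.42
tool_pos: [0.5108, -0.2163, 0.0356]
tool_rot: [-0.106, 0.994, -0.0, 0.0]
contact_force: [-3.2, 1.3, 8.3]
opening: -0.005
finger_force: 3.7
```

Request:
step_arm(rows=[-0.03, 0, 0.001, 0, 0, 0, -0.06, 0, 0.001, 0, 0, 0])

```text
clock: 16.68
tool_pos: [0.5167, -0.215, 0.0355]
tool_rot: [-0.106, 0.994, -0.0, -0.0]
contact_force: [-3.6, 1.4, 8.1]
opening: 0.001
finger_force: 3.8
```

Request:
step_arm(rows=[-0.03, 0, 0, 0, 0, 0, -0.06, 0, 0, 0, 0, 0])

```text
clock: 16.92
tool_pos: [0.5226, -0.2136, 0.0354]
tool_rot: [-0.106, 0.994, -0.0, 0.0]
contact_force: [-3.9, 0.5, 6.4]
opening: 0.001
finger_force: 3.2
```

Request:
step_arm(rows=[0, 0, -0.05, 0, 0, 0, 0, 0, -0.06, 0, 0, 0, 0.1, 0, -0.06, 0, 0, 0, 0.17, 0, -0.06, 0, 0, 0, 0.17, 0, -0.03, 0, 0, 0, 0.17, 0, -0.01, 0, 0, 0, 0.17, 0, 0.002, 0, 0, 0, 0.17, 0, 0.003, 0, 0, 0])

```text
clock: 17.92
tool_pos: [0.5056, -0.2175, 0.0353]
tool_rot: [-0.106, 0.994, -0.001, -0.0]
contact_force: [-4.5, 0.2, 8.5]
opening: -0.002
finger_force: 4.2
```

Request:
step_arm(rows=[-0.02, 0, 0.001, 0, 0, 0, -0.04, 0, 0.001, 0, 0, 0])

```text
clock: 18.18
tool_pos: [0.5096, -0.2166, 0.0353]
tool_rot: [-0.106, 0.994, -0.001, -0.0]
contact_force: [-5.1, 0.8, 8.9]
opening: 0.004
finger_force: 4.5
```

Request:
step_arm(rows=[-0.02, 0, 0, 0, 0, 0, -0.04, 0, 0, 0, 0, 0])

```text
clock: 18.42
tool_pos: [0.5131, -0.2159, 0.0353]
tool_rot: [-0.106, 0.994, -0.001, -0.001]
contact_force: [-6.6, 0.9, 9.7]
opening: -0.0
finger_force: 4.8
```

Request:
step_arm(rows=[-0.02, 0, 0, 0, 0, 0, -0.04, 0, 0, 0, 0, 0])

```text
clock: 18.68
tool_pos: [0.5169, -0.2154, 0.0353]
tool_rot: [-0.106, 0.994, -0.001, -0.001]
contact_force: [-8.0, -1.5, 10.0]
opening: -0.0
finger_force: 5.0
```

Request:
step_arm(rows=[-0.02, 0, 0, 0, 0, 0, -0.04, 0, 0, 0, 0, 0])

```text
clock: 18.92
tool_pos: [0.521, -0.2146, 0.0353]
tool_rot: [-0.106, 0.994, -0.001, -0.001]
contact_force: [-5.5, -0.8, 8.5]
opening: 0.0
finger_force: 4.3
```

Request:
step_arm(rows=[0, 0, -0.05, 0, 0, 0, 0, 0, -0.06, 0, 0, 0, 0.1, 0, -0.06, 0, 0, 0, 0.15, 0, -0.06, 0, 0, 0, 0.15, 0, -0.03, 0, 0, 0, 0.15, 0, -0.01, 0, 0, 0, 0.15, 0, 0.002, 0, 0, 0, 0.15, 0, 0.003, 0, 0, 0])

```text
clock: 19.92
tool_pos: [0.5064, -0.2174, 0.0351]
tool_rot: [-0.106, 0.994, -0.001, -0.0]
contact_force: [-6.5, 0.5, 10.4]
opening: 0.001
finger_force: 4.9
```

Request:
step_arm(rows=[-0.02, 0, 0.001, 0, 0, 0, -0.03, 0, 0.001, 0, 0, 0])

```text
clock: 20.18
tool_pos: [0.5091, -0.2171, 0.0351]
tool_rot: [-0.106, 0.994, -0.001, -0.001]
contact_force: [-7.8, -0.2, 10.4]
opening: -0.0
finger_force: 5.2
```

Request:
step_arm(rows=[-0.02, 0, 0, 0, 0, 0, -0.03, 0, 0, 0, 0, 0])

```text
clock: 20.42
tool_pos: [0.5121, -0.2166, 0.0352]
tool_rot: [-0.106, 0.994, -0.001, -0.001]
contact_force: [-7.9, -2.2, 10.1]
opening: 0.002
finger_force: 5.4
```

Request:
step_arm(rows=[-0.02, 0, 0, 0, 0, 0, -0.04, 0, 0, 0, 0, 0])

```text
clock: 20.68
tool_pos: [0.5158, -0.2159, 0.0351]
tool_rot: [-0.106, 0.994, -0.001, -0.001]
contact_force: [-7.9, -2.3, 11.7]
opening: 0.001
finger_force: 5.5
```

Request:
step_arm(rows=[0, 0, -0.3, 0, 0, 0, 0.3, 0, -0.8, 0, 0, 0, 0.5, 0, -1.0, 0, 0, 0, 0.5, 0, -1, 0, 0, 0, 0.5, 0, -1, 0, 0, 0])

```text
clock: 21.3
tool_pos: [0.4675, -0.2248, 0.1322]
tool_rot: [-0.106, 0.994, 0.001, -0.001]
contact_force: [0.3, 0.7, -1.3]
opening: 0.001
finger_force: 0.0
```

```bash
python3 -c "
from h import *
c=snap('wrist','w7.png')['color'];o=arm.get_obs();print(o['clock'],o['tool_pos'],o['contact_force'])
d=lambda x,y,z:px('w7.png',np.array([.556,-.2056,.002])+R.from_euler('z',12.1,degrees=True).apply(np.array([x,y,z])/1000)).round(1)
for p in[(-45,0,34),(40,0,40),(26,0,28),(54,0,29),(40,-75,40),(40,75,40),(33,20,30)]:print(p,d(*p))
"
```

```text
21.35 [ 0.46737118 -0.22482188  0.13179851] [ 0.01870695 -0.90032603 -0.05997748]
(-45, 0, 34) [323.  307.4]
(40, 0, 40) [322.7 415.6]
(26, 0, 28) [322.7 388.6]
(54, 0, 29) [322.7 419.8]
(40, -75, 40) [220.  415.5]
(40, 75, 40) [425.4 415.6]
(33, 20, 30) [349.4 398.2]
```

The last stroke held a steady 8 N tangential at 10–12 N press, above the 5 N turning load, so it was slipping at the stop. I retreat and check with one picture.

Request:
step_arm(rows=[0.4, 0.2, -0.3, 0, 0, 0, 0.7, 0.3, -0.6, 0, 0, 0, 0.7, 0.3, -0.6, 0, 0, 0, 0.7, 0.3, -0.6, 0, 0, 0])

```text
clock: 21.85
tool_pos: [0.3929, -0.2102, 0.1922]
tool_rot: [-0.106, 0.994, 0.0, -0.001]
contact_force: [-0.0, -0.0, -0.6]
opening: -0.001
finger_force: 0.0
```

```bash
python3 -c "
from h import *
c=snap('top','top2.png')['color']; b=cv2.imread('pics/top1.png')
f=lambda i:cv2.resize(i[185:280,365:450],None,fx=4.6,fy=4.6,interpolation=2)
cv2.imwrite('pics/cmp.png',np.hstack([f(b),f(c)]));print(arm.get_obs()['tool_pos'],arm.get_obs()['clock'])"
```

```text
[ 0.39282963 -0.21023626  0.19177654] 21.9
```

View pics/cmp.png

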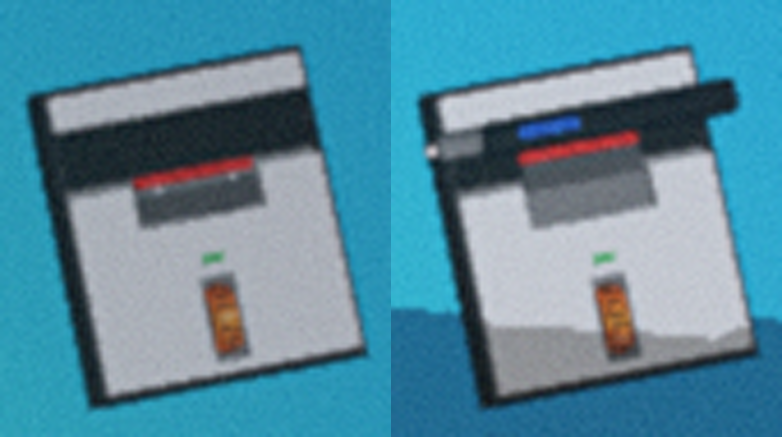

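The comparison picture shows the pad (now at (578,148)) advanced against the pen, which lies flat with its blue bar up at (549,128). The total stroke of about 47 mm matches the 2.6 rad stop.

```bash
python3 -c "
from bench import arm
print(arm.hand_in())"
```

```text
the job is handed in; nothing more can be done
None
```

I laid the pen flat in the groove, button bar up and about 3–5 mm off centre, and let go of it; I then rolled the thumbwheel to its stop, so the jaw holds the pen, and handed the job in after about 22 s.

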